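# Hold the gas key switch over

## Robot

A 6-joint arm with a two-finger parallel gripper is mounted at the origin on the work surface. World frame = base frame: x ahead of the robot, y to its left, z up, the work surface at z = 0. Lengths are in m, angles in degrees, forces in N, time in s.
With the tool pointing down it reaches from about 0.325 to 0.775 m from the base axis. Payload 5.5 kg.
Tool frame: the origin (TCP) lies at the centre of the arm's flange, where the gripper is bolted on; the fingertips stand 182 mm ahead of it and the grasp point (between the pads) lies 163 mm ahead of it; z points along the fingers, y is the line along which they close (so a half turn about z gives the same grasp; the last joint's range is limited). The gripper opens to 88 mm and grips with 3 to 60 N. Pads are 20 mm wide; open, the fingers measure 115 mm over their backs; the gripper's body (75 mm by 178 mm) begins 61 mm behind the grasp point.
Start: joints at [71.179, 5.22, 70.514, -0, 104.267, -3.249], TCP at [0.161, 0.578, 0.405] pointing down, gripper open.
Joint ranges: [-164.24, 164.24], [-49.07, 125.15], [9.68, 141.18], [-86.29, 266.29], [3.28, 154.24], [-151.56, 151.56]. Speed limits (degrees/s): [147.25, 147.25, 172.46, 180, 180, 180].

## Interface

Orientations are given as [roll, pitch, yaw] about the fixed x, y, z axes, in that order (R = Rz(yaw) Ry(pitch) Rx(roll)).
In Python, from cell import get_obs, get_image, camera_params, hand_in gives the robot as it stands.
- The arm moves only by the tool drive_tool, never from a script. Its argument "increments" is a list of rows, each a list of 7 numbers: the shift along the tool's x, y, z in mm, then the turn, a rotation vector about the tool's x, y, z in degrees, then the opening, from -1 (shut) to 1 (fully open). A call has 1 to 12 rows; each row shifts and turns the commanded pose from where the row before left it, along the tool's axes as they then stand; what a row does not reach is not made up. A row lasts 1/12 s, in which the tool goes at most 41.7 mm and 7.16 degrees, less where a joint would pass 70% of its speed; a pose out of reach is approached as far as the arm can. A call with a gripper value outside its range is refused whole. The fingers move at their own pace and stop on an object; "force" is the grip in N (left out, the last holds). Time passes only in rows, so rows that do not move let the fingers close. It gives the time, the measured TCP pose, the force, the opening and the grip force at its end, in the units of the state.
- get_obs(): the state, without advancing time (a new reading comes with each control period).
- get_image(name): name is "side" or "top" or "wrist"; returns (picture, depth): 384x512x3 uint8, red, green, blue; 384x512 float32, m along the optical axis (not along the pixel's ray), 0 where there is no reading.
- camera_params(name): a dict with "mtx" (3x3 intrinsics, pixels), "R" (3x3) and "t" (3): a world point X has camera coordinates R X + t; the wrist camera has in their place "tool_from_camera" (4x4, takes a point from camera to tool coordinates, whose origin is the TCP and whose axes are the flange's). Camera axes: x right, y down, z forward; pixel columns grow to the right and rows downward; lengths in m; the calibration is good to about 2 mm. A picture is of the moment at which its call begins: read the wrist's pose just before it. camera_params takes no time and is no camera call.
- hand_in(): hands the job in; it is judged then, once.
The state is a dict: "time": time; "q": joint angles; "qd": joint speeds; "effort": joint torques, N m; "tcp_pos": TCP position; "ee_rot": TCP orientation; "wrist_force": force on the tool from outside, world axes, zero at the start; "moment": the same for the moment, N m; "finger_gap": opening from 0.0 (shut) to 1.0 (fully open); "gripper_force": force on a finger pad.
Only numpy, scipy, OpenCV 4.12 (cv2) and the standard library are available. Lean on these libraries where they do the work, as an engineer would, in place of code of your own. Each camera call takes 0.05 s, during which the arm holds its last target. There are 200 camera calls.

## Task

Take the key with the square paddle-shaped head out of the wooden key rack and push it fully home into the key cylinder on top of the steel gas box; its pins are sticky, so where the key catches part way down, wiggle it up to some 20 degrees either way until it drops past. Only then turn it a quarter turn clockwise. The cylinder springs back, so keep hold of the key: finish with the gripper still holding it home and turned. Leave the two other keys and the small things standing around where they are.

Things in the scene. Friction and masses are not known exactly. Their poses are not given: they have to be found in the camera images.
- key: The key to use, loose, upright in any one of the rack's three slots: steel blade down, black square paddle head up. Origin: centre of the blade's tip; z up towards the head, y along the width, x across the thickness. Blade 16 (y) x 5 (x) x 30 mm; collar 24 mm in diameter, z 30 to 36; head a flat block 34 (y) x 10 (x) mm, z 36 to 78. About 80 g. A half turn about z makes no difference.
- key_tip (a point): Centre of the key's blade tip (the key's origin and axes). Up the blade from here: nose 14 (y) x 3.5 (x) mm to z = 3, full bit 16 x 5 to z = 7, a round neck 5 mm in diameter to z = 15, then full blade 16 x 5 to the collar at z = 30.
- key_grip (a point): Centre of a good grip on the key's head, 61 mm above the blade's tip, the fingers closing across its 10 mm thickness (the key's x).
- rack: Fixed hardwood block 54 (x) x 180 (y) x 45 mm high, origin at the centre of its underside. Three slots in its top at y = -58, 0, +58 mm, each 7 (x) x 18 (y) mm, 38 mm deep, a key in each; the keys' collars rest on the top, so their tips are 15 mm above the counter and the paddle head's top 93 mm. The keys' x and y lie along the rack's, give or take 0.1 rad.
- round_key: Another key standing in the rack, with a disc-shaped head 36 mm across; not needed. Origin at its blade tip, head's top 71 mm above it.
- tee_key: Another key standing in the rack, with a T-bar head 46 mm wide; not needed. Origin at its blade tip, head's top 65 mm above it.
- lock: Fixed stainless-steel gas box 130 (x) x 110 (y) x 75 mm high, origin at the centre of its underside, with a brass key cylinder (33 mm across) upright in the middle of its top. At rest the cylinder's slot lies along the box's y.
- keyway (a point): Mouth of the key slot: centre of the brass face, on the turning axis, 78 mm above the counter. Axes fixed, as the box's. Slot at rest 18 (y) x 7 (x) mm. Home is collar on brass, tip 30 mm below here. At 17 to 22 mm down, pins may catch the tip: they let it by only near some unknown angle (to within 0.1 rad) at most 0.3 rad either way of rest; push lightly (6 N) and wiggle about z till it drops.
- cylinder (a joint): Turn of the brass cylinder, rad, clockwise seen from above: 0 at rest (slot along the box's y), 1.57 at its stop, a quarter turn; it also gives 0.45 the other way. A spring of 0.05 N m per rad brings it back to 0; friction 0.004 N m. The key has about 0.12 rad of play in the slot, and cannot turn far until home.
- salt: White salt shaker, 38 mm across, 72 mm high, loose; leave alone. Origin at the centre of its underside.
- spice_jar: Amber spice jar, 40 mm across, 75 mm high, loose; leave alone. Origin at the centre of its underside.
- ramekin: White bowl, 84 mm across, 45 mm high, loose; leave alone. Origin at the centre of its underside.
- timer: Steel kitchen timer, 64 mm across, 40 mm high, loose; leave alone. Origin at the centre of its underside.
- mug: Blue mug, 80 mm across and 90 mm high with a handle, loose; leave alone. Origin at the centre of its underside.
- pepper_mill: Dark wooden pepper mill, 52 mm across, 165 mm high, loose; leave alone. Origin at the centre of its underside.

How it is judged:
By the outcome, as a careful person would: the job done as asked, in the order asked, and still so for the second after the job is handed in, while the arm keeps its last pose, push and grip.
It also fails if it takes over 54 s, if anything falls off the work surface, if the arm or the gripper's body presses on something with over 40 N, if the wrist force passes 120 N, or if a joint passes its speed limit or range.

## Working session

There is one attempt and no reset: what is moved stays moved. The work goes in short steps, Python scripts to look and compute and a tool call to move; the robot and the scene stay as the last step left them, time stands still between calls to the robot, and variables do not carry over. Pictures are saved under pics/ and viewed, at most 10 in all, crops included, and the job is handed in when it is done.

Besides the shell and the picture viewer there is one more tool, called after "Emit:" as name(argument=value, ...) on one line, values as JSON. drive_tool: Moves the arm, as the interface text tells. Its arguments: {"type":"object","properties":{"increments":{"type":"array","items":{"type":"array","items":{"type":"number"}}},"force":{"type":"number"}},"required":["increments"]}

```bash
mkdir -p pics && ls
python3 - <<'E'
from cell import *
import cv2, numpy as np
o=get_obs(); print({k:np.round(v,3).tolist() for k,v in o.items()})
for n in ["top","side"]:
    im,d=get_image(n); np.savez(f"{n}0.npz",im=im,d=d); cv2.imwrite(f"pics/{n}0.png",im[:,:,::-1])
    p=camera_params(n); print(n,{k:np.round(v,3).tolist() for k,v in p.items()})
print(camera_params("wrist"))
E
```

```text
pics
{'time': 0.0, 'q': [71.177, 5.263, 70.579, 0.001, 104.267, -3.248], 'qd': [-0.114, 0.097, -0.004, 0.045, -0.061, -0.012], 'effort': [-0.002, -44.645, -40.644, 0.07, 0.029, -0.0], 'tcp_pos': [0.161, 0.578, 0.404], 'ee_rot': [-179.891, -0.007, 164.425], 'wrist_force': [0.029, -0.031, 0.333], 'moment': [-0.007, 0.011, -0.05], 'gripper_force': 0.0, 'finger_gap': 1.002}
top {'mtx': [[463.01, 0.0, 250.044], [0.0, 463.01, 189.994], [0.0, 0.0, 1.0]], 'R': [[-0.013, -1.0, 0.008], [-0.985, 0.012, -0.171], [0.171, -0.01, -0.985]], 't': [-0.001, 0.583, 1.49]}
side {'mtx': [[471.4, 0.0, 261.485], [0.0, 471.4, 188.195], [0.0, 0.0, 1.0]], 'R': [[0.656, -0.755, -0.012], [-0.488, -0.412, -0.77], [0.576, 0.511, -0.638]], 't': [-0.39, 0.34, 0.984]}
{'mtx': array([[303.06455236,   0.        , 251.40890354],
       [  0.        , 303.06455236, 186.83949493],
       [  0.        ,   0.        ,   1.        ]]), 'tool_from_camera': array([[-4.75359954e-04, -9.61988667e-01, -2.73088959e-01,
         7.44205589e-02],
       [ 9.99999659e-01, -6.41581592e-04,  5.19370788e-04,
        -2.52801083e-04],
       [-6.74837660e-04, -2.73088619e-01,  9.61988644e-01,
         1.99156564e-02],
       [ 0.00000000e+00,  0.00000000e+00,  0.00000000e+00,
         1.00000000e+00]])}
```

View pics/top0.png

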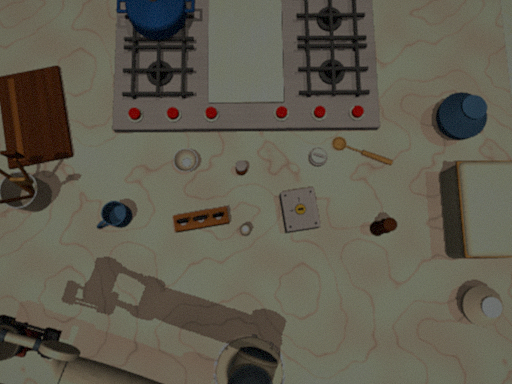

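View pics/side0.png

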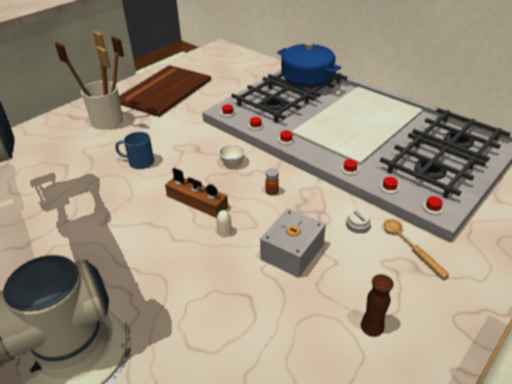

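The top view shows the rack at about (202,218), the lock at (300,209) with brass at (300,209), and the salt shaker at (246,229). The side view shows three black heads at (178,175), (195,184) and (211,191). Next I'll measure these and zoom in.

```bash
cat > h.py <<'E'
import numpy as np, cv2
from cell import *
def cast(p,uv,z,Rt=None):
    "pixels -> world points on plane height z"
    R,t=(p["R"],p["t"]) if Rt is None else Rt
    uv=np.atleast_2d(np.float64(uv)); d=np.c_[uv,np.ones(len(uv))]@np.linalg.inv(p["mtx"]).T@R
    c=-R.T@t
    return c+d*((z-c[2])/d[:,2])[:,None]
def cloud(p,d,Rt=None):
    R,t=(p["R"],p["t"]) if Rt is None else Rt
    v,u=np.indices(d.shape); K=p["mtx"]
    P=np.stack([(u-K[0,2])/K[0,0]*d,(v-K[1,2])/K[1,1]*d,d],-1)
    return (P-t)@R
E
python3 - <<'E'
from h import *
p=camera_params("top"); a=np.load("top0.npz"); im,d=a["im"],a["d"]
X=cloud(p,d)
hsv=cv2.cvtColor(im,cv2.COLOR_RGB2HSV)
def comp(m,roi):
    z=np.zeros(m.shape,np.uint8); x0,y0,x1,y1=roi; z[y0:y1,x0:x1]=m[y0:y1,x0:x1]
    n,l,s,c=cv2.connectedComponentsWithStats(z); i=1+s[1:,4].argmax(); return l==i,s[i],c[i]
# lock top by height
m,s,c=comp((X[:,:,2]>.066)&(X[:,:,2]<.085),(265,175,335,240)); print("lock",s,c)
cn=cv2.findContours(m.astype(np.uint8),0,1)[0][0]; 
W=cast(p,cn[:,0,:],.075)[:,:2].astype(np.float32); r=cv2.minAreaRect(W); print(r, np.median(X[m][:,2]))
b=(hsv[:,:,0]>15)&(hsv[:,:,0]<32)&(hsv[:,:,1]>130)
m,s,c=comp(b,(285,195,318,225)); print("brass",s,c,cast(p,c,.078))
m,s,c=comp((X[:,:,2]>.037),(165,195,238,240)); print("rack",s,c)
cn=cv2.findContours(m.astype(np.uint8),0,1)[0][0]
W=cast(p,cn[:,0,:],.045)[:,:2].astype(np.float32); r=cv2.minAreaRect(W); print(r, np.median(X[m][:,2]))
A=cv2.resize(im[195:240,165:325],None,fx=5,fy=5,interpolation=2)
a=np.load("side0.npz")["im"]; B=cv2.resize(a[155:275,150:340],None,fx=4.2,fy=3,interpolation=2)
B=B[:,:800];A=cv2.convertScaleAbs(A,alpha=1.8)
cv2.imwrite("pics/crop0.png",np.vstack([A,cv2.resize(B,(800,370))])[:,:,::-1])
E
```

```text
lock [ 281  187   40   44 1345] [300.32490706 208.55762082]
((0.5158735513687134, -0.17008206248283386), (0.13075050711631775, 0.11132951080799103), 8.098189353942871) 0.07613793074017214
brass [295 204  10  10  72] [299.79166667 208.70833333] [[ 0.51439991 -0.16827361  0.078     ]]
rack [173 206  57  25 906] [200.95695364 218.1192053 ]
((0.49149370193481445, 0.15513452887535095), (0.05530303344130516, 0.18013159930706024), 8.876694679260254) 0.04724739265234215
```

View pics/crop0.png

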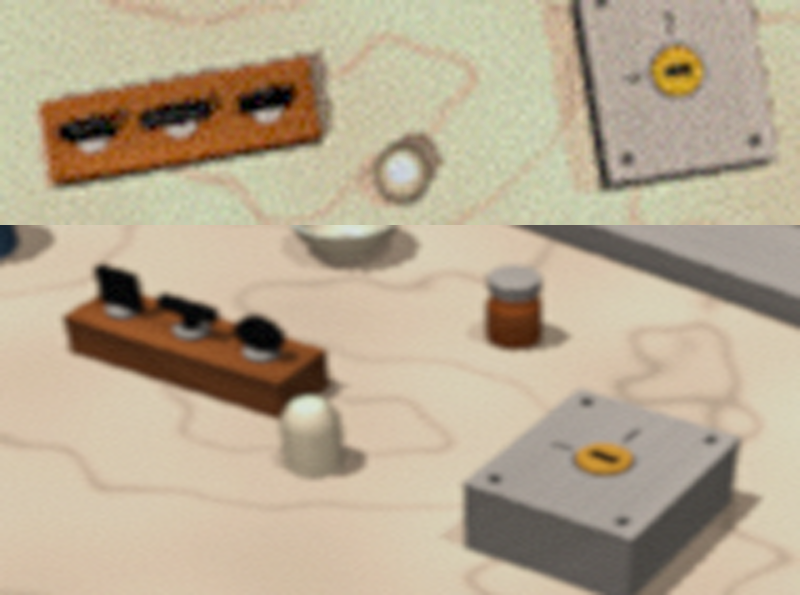

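The leftmost rack slot (image left, +y) holds the square paddle: top-crop (92,130), side-crop (118,285). Next I'll move above it for a wrist view.

Emit:
drive_tool(increments=[[-34, -22, 3.7, 0, 0, 0, 1], [-34, -22, 3.7, 0, 0, 0, 1], [-34, -22, 3.7, 0, 0, 0, 1], [-34, -22, 3.7, 0, 0, 0, 1], [-34, -22, 3.7, 0, 0, 0, 1], [-34, -22, 3.7, 0, 0, 0, 1], [-34, -22, 3.7, 0, 0, 0, 1], [-34, -22, 3.7, 0, 0, 0, 1], [-34, -22, 3.7, 0, 0, 0, 1], [-34, -22, 3.7, 0, 0, 0, 1], [-34, -22, 3.7, 0, 0, 0, 1], [-34, -22, 3.7, 0, 0, 0, 1]])

```text
time: 1.1
tcp_pos: [0.4841, 0.2123, 0.3597]
ee_rot: [-180.0, -0.0, 164.4]
wrist_force: [-0.2, 0.6, -0.7]
finger_gap: 0.998
gripper_force: 0.0
```

Emit:
drive_tool(increments=[[0, 0, 0, 0, 0, 6.5, 1], [0, 0, 0, 0, 0, 6.5, 1], [0, 0, 0, 0, 0, 6.5, 1], [0, 0, 0, 0, 0, 6.5, 1], [0, 0, 0, 0, 0, 6.5, 1], [0, 0, 0, 0, 0, 6.5, 1], [0, 0, 0, 0, 0, 6.5, 1], [0, 0, 0, 0, 0, 6.5, 1], [0, 0, 0, 0, 0, 6.5, 1], [0, 0, 0, 0, 0, 7, 1], [0, 0, 0, 0, 0, 0, 1], [0, 0, 0, 0, 0, 0, 1]])

```text
time: 2.1
tcp_pos: [0.4832, 0.2141, 0.3598]
ee_rot: [-180.0, 0.0, 99.1]
wrist_force: [0.5, -0.1, -0.1]
finger_gap: 0.996
gripper_force: 0.0
```

```bash
cat >> h.py <<'E'
from scipy.spatial.transform import Rotation as Rot
def wrist():
    o=get_obs(); T=np.eye(4); T[:3,:3]=Rot.from_euler("xyz",o["ee_rot"],degrees=True).as_matrix(); T[:3,3]=o["tcp_pos"]
    p=camera_params("wrist"); im,d=get_image("wrist")
    C=np.linalg.inv(T@p["tool_from_camera"]); p["R"],p["t"]=C[:3,:3],C[:3,3]
    return o,p,im,d
def state():
    o=get_obs(); print({k:np.round(o[k],4).tolist() for k in ["time","q","tcp_pos","ee_rot","wrist_force","moment","finger_gap","gripper_force"]})
E
python3 - <<'E'
from h import *
o,p,im,d=wrist(); state()
np.savez("w1.npz",im=im,d=d,R=p["R"],t=p["t"])
X=cloud(p,d); hs=cv2.cvtColor(im,cv2.COLOR_RGB2HSV)
print("z pct",np.percentile(X[:,:,2][d>0],[5,50,99]))
m=((X[:,:,2]>.080)&(X[:,:,2]<.105)&(hs[:,:,2]<90)).astype(np.uint8)
n,l,s,c=cv2.connectedComponentsWithStats(m)
for i in range(1,n):
    if s[i,4]>40:
        cn=cv2.findContours((l==i).astype(np.uint8),0,1)[0][0]
        r=cv2.minAreaRect(cast(p,cn[:,0,:],.093)[:,:2].astype(np.float32)*1000); print(s[i],c[i],r,cast(p,c[i],.093))
cv2.imwrite("pics/w1.png",im[:,:,::-1])
E
```

```text
{'time': 2.15, 'q': [20.2115, -6.0562, 86.2605, -0.0022, 99.8299, 11.0666], 'tcp_pos': [0.4832, 0.2141, 0.3599], 'ee_rot': [-179.9669, 0.0086, 99.1446], 'wrist_force': [-0.1278, 0.2398, 0.4975], 'moment': [-0.0609, 0.0553, 0.0332], 'finger_gap': 0.9997, 'gripper_force': 0.0}
z pct [-0.0011449   0.00046126  0.29399571]
[243 172  12  40 462] [248.47835498 191.66017316] ((480.7428894042969, 213.70928955078125), (9.50868034362793, 34.6322021484375), 9.106600761413574) [[0.4807383  0.21388533 0.093     ]]
[244 227  10  18  55] [249.05454545 235.72727273] ((486.9207763671875, 173.50057983398438), (7.439949989318848, 16.37006378173828), 13.538104057312012) [[0.48759791 0.17364569 0.093     ]]
```

View pics/w1.png

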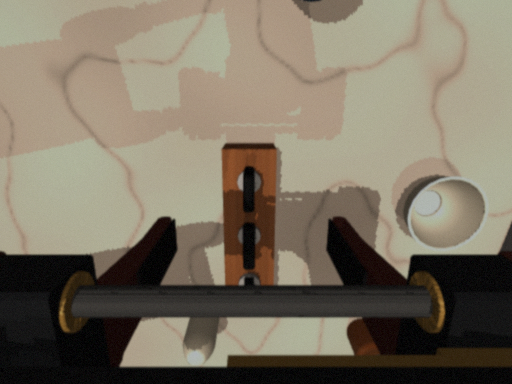

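The wrist view shows the paddle key at (248,190). It measures 9.5 × 34.6 mm (expected 10 × 34), with yaw 9.1° and centre (0.4807, 0.2138). Next I'll descend and grip.

Emit:
drive_tool(increments=[[0, -2.5, 0, 0, 0, 0, 1], [0, 0, 20, 0, 0, 0, 0.2], [0, 0, 20, 0, 0, 0, 0.0], [0, 0, 20, 0, 0, 0, -0.2], [0, 0, 20, 0, 0, 0, -0.2], [0, 0, 15, 0, 0, 0, -0.2], [0, 0, 15, 0, 0, 0, -0.2], [0, 0, 11, 0, 0, 0, -0.2], [0, 0, 0, 0, 0, 0, -0.2], [0, 0, 0, 0, 0, 0, -0.2], [0, 0, 0, 0, 0, 0, -0.2], [0, 0, 0, 0, 0, 0, -0.2]], force=10)

```text
time: 3.15
tcp_pos: [0.4811, 0.2139, 0.2407]
ee_rot: [179.9, -0.0, 98.9]
wrist_force: [-0.3, -0.1, -0.5]
finger_gap: 0.402
gripper_force: 0.0
```

Emit:
drive_tool(increments=[[0, 0, 0, 0, 0, 0, -1], [0, 0, 0, 0, 0, 0, -1], [0, 0, 0, 0, 0, 0, -1], [0, 0, 0, 0, 0, 0, -1], [0, 0, 0, 0, 0, 0, -1], [0, 0, 0, 0, 0, 0, -1], [0, 0, 0, 0, 0, 0, -1], [0, 0, 0, 0, 0, 0, -1]], force=10)

```text
time: 3.82
tcp_pos: [0.4808, 0.2138, 0.2395]
ee_rot: [180.0, -0.0, 98.9]
wrist_force: [-0.9, -0.1, 2.1]
finger_gap: 0.12
gripper_force: 10.0
```

```bash
python3 -c "
from h import *
state()"
```

```text
{'time': 3.8167, 'q': [20.2657, -4.3942, 96.9702, -0.0015, 87.4083, 11.34], 'tcp_pos': [0.4808, 0.2138, 0.2395], 'ee_rot': [179.9843, -0.0016, 98.9257], 'wrist_force': [-0.9326, -0.1173, 2.0827], 'moment': [-0.0932, 0.1134, 0.0258], 'finger_gap': 0.1195, 'gripper_force': 10.0001}
```

Held: the gap is 10.5 mm and the side force is small. Now I'll firm the grip, lift, and carry it to a spot just beyond the lock for a look.

Emit:
drive_tool(increments=[[0, 0, 0, 0, 0, 0, -1], [0, 0, 0, 0, 0, 0, -1], [0, 0, -5, 0, 0, 0, -1], [0, 0, -10, 0, 0, 0, -1], [0, 0, -15, 0, 0, 0, -1], [0, 0, -15, 0, 0, 0, -1], [0, 0, -20, 0, 0, 0, -1], [0, 0, -20, 0, 0, 0, -1], [0, 0, -15, 0, 0, 0, -1], [0, 0, -10, 0, 0, 0, -1], [0, 0, 0, 0, 0, 0, -1], [-20, 0, 0, 0, 0, 0, -1]], force=40)

```text
time: 4.82
tcp_pos: [0.4835, 0.1957, 0.3496]
ee_rot: [180.0, -0.1, 99.1]
wrist_force: [-0.9, -0.5, -1.7]
finger_gap: 0.114
gripper_force: 40.0
```

Emit:
drive_tool(increments=[[-36, -2, 0, 0, 0, 0, -1], [-36, -2, 0, 0, 0, 0, -1], [-36, -2, 0, 0, 0, 0, -1], [-36, -2, 0, 0, 0, 0, -1], [-36, -2, 0, 0, 0, 0, -1], [-36, -2, 0, 0, 0, 0, -1], [-36, -2, 0, 0, 0, 0, -1], [-36, -2, 0, 0, 0, 0, -1], [-36, -2, 0, 0, 0, 0, -1], [-36, -4, 0, 0, 0, 0, -1], [-30, -4, 0, 0, 0, 0, -1], [-22, 0, 0, 0, 0, 0, -1]])

```text
time: 5.82
tcp_pos: [0.5215, -0.2198, 0.3477]
ee_rot: [-179.9, -0.0, 98.8]
wrist_force: [0.3, 1.6, -0.6]
finger_gap: 0.112
gripper_force: 40.0
```

Emit:
drive_tool(increments=[[0, 0, 0, 0, 0, 0, -1], [0, 0, 0, 0, 0, 0, -1], [0, 0, 0, 0, 0, 0, -1]])

```text
time: 6.07
tcp_pos: [0.5221, -0.2165, 0.3483]
ee_rot: [-179.9, -0.1, 98.9]
wrist_force: [0.2, 1.1, -0.6]
finger_gap: 0.112
gripper_force: 40.0
```

Run:
```python
from h import *
o,p,im,d=wrist(); state()
np.savez("w2.npz",im=im,d=d,R=p["R"],t=p["t"])
hs=cv2.cvtColor(im,cv2.COLOR_RGB2HSV)
b=((hs[:,:,0]>15)&(hs[:,:,0]<32)&(hs[:,:,1]>130)).astype(np.uint8)
n,l,s,c=cv2.connectedComponentsWithStats(b)
for i in range(1,n):
    if s[i,4]>60: print("brass",s[i],c[i],cast(p,c[i],.078))
cv2.imwrite("pics/w2.png",im[:,:,::-1])
```

```text
{'time': 6.1167, 'q': [-25.941, -0.3732, 81.9229, 0.0229, 98.5137, -34.9182], 'tcp_pos': [0.5221, -0.2161, 0.3487], 'ee_rot': [-179.961, -0.0548, 98.9805], 'wrist_force': [0.1129, -0.2494, -1.7134], 'moment': [-0.0534, -0.0008, 0.0114], 'finger_gap': 0.1136, 'gripper_force': 39.9999}
brass [ 232  118   39   40 1091] [250.96608616 137.60128323] [[ 0.51451833 -0.17130923  0.078     ]]
brass [224 271   8  63 344] [226.95348837 302.93023256] [[ 0.51608869 -0.33106305  0.078     ]]
brass [271 271   9  62 357] [275.91316527 301.87114846] [[ 0.56242837 -0.32258913  0.078     ]]
brass [408 270  40  16 381] [427.2335958  278.43044619] [[ 0.69816554 -0.27539162  0.078     ]]
brass [  50  347  343   23 4741] [242.50411306 359.20755115] [[ 0.5407145  -0.39500047  0.078     ]]
```

View pics/w2.png

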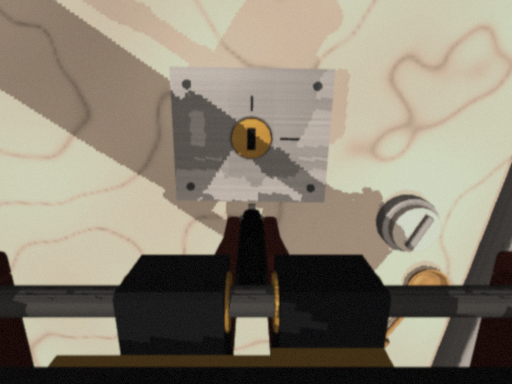

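The wrist view shows the brass at (251,138) with its slot upright in the image. The held key's head is at (252,225), with its collar and blade just showing at (252,206). Next I'll check the slot angle, box yaw and where the key tip lies in the camera.

Run:
```python
from h import *
p=camera_params("wrist"); a=np.load("w2.npz"); im,d=a["im"],a["d"]; p["R"],p["t"]=a["R"],a["t"]
hs=cv2.cvtColor(im,cv2.COLOR_RGB2HSV)
TC=np.linalg.inv(p["tool_from_camera"])
def proj(x):
    c=TC[:3,:3]@np.array(x)+TC[:3,3]; q=p["mtx"]@c; return np.round(q[:2]/q[2],1)
for nm,x in dict(tip=(0,0,.224),tipy=(.007,0,.224),tipx=(0,.00175,.224),collar_top=(.012,0,.188),colL=(0,-.012,.194),colR=(0,.012,.194),headtop=(0,0,.146),head_edge=(.017,0,.146),headbot=(.017,0,.188)).items(): print(nm,proj(x))
sl=((hs[:,:,2]<60)).astype(np.uint8); sl[:,:240]=0; sl[:120]=0;sl[156:]=0;sl[:,263:]=0
n,l,s,c=cv2.connectedComponentsWithStats(sl); i=1+s[1:,4].argmax()
cn=cv2.findContours((l==i).astype(np.uint8),0,1)[0][0]
print("slot",s[i],c[i],cast(p,c[i],.078),cv2.minAreaRect(cast(p,cn[:,0],.078)[:,:2].astype(np.float32)*1000))
X=cloud(p,d); m=((X[:,:,2]>.06)&(X[:,:,2]<.09)).astype(np.uint8); m[204:]=0
n,l,s,c=cv2.connectedComponentsWithStats(m); i=1+s[1:,4].argmax()
cn=max(cv2.findContours((l==i).astype(np.uint8),0,1)[0],key=cv2.contourArea)
print("box",cv2.minAreaRect(cast(p,cn[:,0],.075)[:,:2].astype(np.float32)*1000),"ztop",np.median(X[l==i][:,2]))
C=im[195:255,215:290]; cv2.imwrite("pics/c2.png",cv2.resize(cv2.convertScaleAbs(C,alpha=1.6,beta=20),None,fx=10,fy=10,interpolation=0)[:,:,::-1])
```

```text
tip [251.1 209.1]
tipy [251.1 199.8]
tipx [253.6 209.1]
collar_top [251.1 210.9]
colL [231.8 225.8]
colR [270.5 225.7]
headtop [251.1 266.4]
head_edge [251.1 232.9]
headbot [251.1 202.9]
slot [247 129   9  21 171] [250.71929825 139.10526316] [[ 0.5145075  -0.17255442  0.078     ]] ((514.7448120117188, -172.50384521484375), (6.60084342956543, 16.376323699951172), 8.677433967590332)
box ((514.599853515625, -171.78759765625), (129.9672088623047, 109.93257904052734), 8.057392120361328) ztop 0.07501150521002295
```

View pics/c2.png

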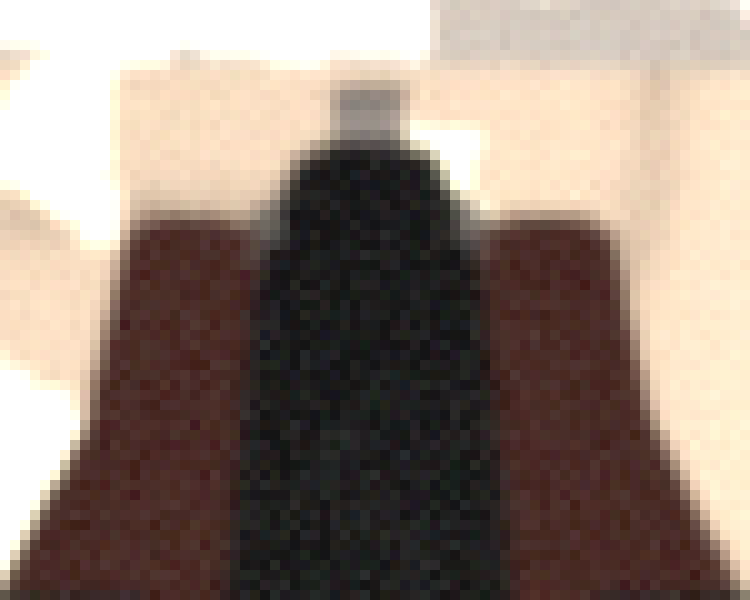

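The key shows about 2–4 mm toward −x in the gripper relative to nominal, so I'll measure the held key directly with depth in the tool frame.

Run:
```python
from h import *
p=camera_params("wrist"); a=np.load("w2.npz"); im,d=a["im"],a["d"]
T=p["tool_from_camera"]; K=p["mtx"]
v,u=np.indices(d.shape); P=np.stack([(u-K[0,2])/K[0,0]*d,(v-K[1,2])/K[1,1]*d,d],-1)@T[:3,:3].T+T[:3,3]
P=P*1000
for r in range(200,262,3):
    print(r,[tuple(np.round(P[r,c],1)) for c in (252,)], end=" ")
    w=P[r,225:280]; ok=(w[:,2]<232)&(w[:,2]>100); cols=np.where(ok&(hs[r,225:280,2]<45 if False else ok))[0]+225
    print(cols.min() if len(cols) else None, cols.max() if len(cols) else None)
```

```text
200 [(np.float64(-9.8), np.float64(0.7), np.float64(274.5))] None None
203 [(np.float64(5.4), np.float64(0.6), np.float64(221.8))] 248 255
206 [(np.float64(4.7), np.float64(0.6), np.float64(217.3))] 248 255
209 [(np.float64(14.7), np.float64(0.5), np.float64(183.7))] 246 257
212 [(np.float64(14.4), np.float64(0.5), np.float64(179.8))] 244 259
215 [(np.float64(14.5), np.float64(0.5), np.float64(174.8))] 241 262
218 [(np.float64(14.4), np.float64(0.5), np.float64(170.6))] 227 276
221 [(np.float64(14.8), np.float64(0.5), np.float64(165.4))] 227 276
224 [(np.float64(14.9), np.float64(0.4), np.float64(161.2))] 226 277
227 [(np.float64(14.5), np.float64(0.4), np.float64(158.5))] 226 277
230 [(np.float64(14.2), np.float64(0.4), np.float64(155.5))] 225 278
233 [(np.float64(14.9), np.float64(0.4), np.float64(150.6))] 225 279
236 [(np.float64(14.2), np.float64(0.4), np.float64(148.7))] 225 279
239 [(np.float64(13.1), np.float64(0.4), np.float64(147.9))] 225 279
242 [(np.float64(12.3), np.float64(0.4), np.float64(146.4))] 225 279
245 [(np.float64(10.3), np.float64(0.4), np.float64(147.3))] 225 279
248 [(np.float64(9.3), np.float64(0.4), np.float64(146.4))] 225 279
251 [(np.float64(8.0), np.float64(0.4), np.float64(146.0))] 225 279
254 [(np.float64(6.4), np.float64(0.4), np.float64(146.1))] 229 274
257 [(np.float64(4.4), np.float64(0.4), np.float64(147.0))] 230 273
260 [(np.float64(2.6), np.float64(0.4), np.float64(147.3))] 231 273
```

The head face is at x ≈ 14.6 throughout, so there is no tilt. The key axis is at tool (−2.7, +0.6) and the tip at 224.5. The slot is 47.9 mm in +x and −1 mm in y from it, with the box yaw 0.9° less than the tool's. Next I'll align and lower to just above the mouth, then into it.

Emit:
drive_tool(increments=[[10, 0, 0, 0, 0, 0.9, -1], [18, -0.5, 0, 0, 0, 0, -1], [14, -0.5, 0, 0, 0, 0, -1], [6, 0, 0, 0, 0, 0, -1], [0, 0, 8, 0, 0, 0, -1], [0, 0, 12, 0, 0, 0, -1], [0, 0, 10, 0, 0, 0, -1], [0, 0, 6, 0, 0, 0, -1], [0, 0, 0, 0, 0, 0, -1], [0, 0, 0, 0, 0, 0, -1]])

```text
time: 6.95
tcp_pos: [0.5141, -0.1701, 0.3121]
ee_rot: [-179.9, -0.1, 98.0]
wrist_force: [-0.1, 0.7, -1.1]
finger_gap: 0.113
gripper_force: 40.0
```

Run:
```python
from h import *
state()
o=get_obs(); R=Rot.from_euler("xyz",o["ee_rot"],degrees=True).as_matrix()
tip=np.array(o["tcp_pos"])+R@[-.0027,.0006,.2245]; print("tip",tip.round(4),"tgt err tool mm",(R.T@(np.array([.5146,-.1715,.078])-tip)*1000).round(2))
im,d=get_image("side"); np.savez("side2.npz",im=im,d=d)
C=im[195:285,250:340]; cv2.imwrite("pics/s2.png",cv2.resize(C,None,fx=6,fy=6,interpolation=2)[:,:,::-1])
```

```text
{'time': 6.95, 'q': [-21.9038, -3.6762, 88.8515, -0.0045, 94.9365, -29.8914], 'tcp_pos': [0.5141, -0.1701, 0.3121], 'ee_rot': [-179.9009, -0.0519, 97.9872], 'wrist_force': [-0.0524, 0.6924, -1.1399], 'moment': [-0.0187, 0.0204, 0.0187], 'finger_gap': 0.1129, 'gripper_force': 39.9998}
tip [ 0.5147 -0.1725  0.0876] tgt err tool mm [1.02 0.08 9.6 ]
```

View pics/s2.png

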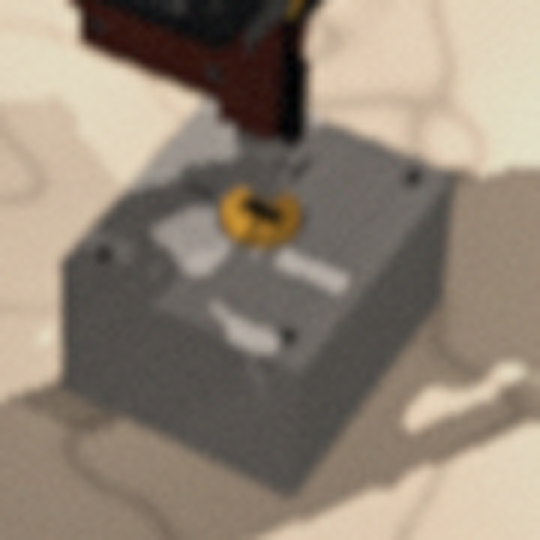

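The side view shows the fingers and key poised above the brass face, which is at (260,215) in the crop. I'll correct +1 mm in x and lower about 12 mm (2–3 mm into the mouth), watching the force.

Emit:
drive_tool(increments=[[1, 0, 0, 0, 0, 0, -1], [0, 0, 3, 0, 0, 0, -1], [0, 0, 3, 0, 0, 0, -1], [0, 0, 2, 0, 0, 0, -1], [0, 0, 2, 0, 0, 0, -1], [0, 0, 1, 0, 0, 0, -1], [0, 0, 1, 0, 0, 0, -1], [0, 0, 1, 0, 0, 0, -1], [0, 0, 0, 0, 0, 0, -1], [0, 0, 0, 0, 0, 0, -1]])

```text
time: 7.83
tcp_pos: [0.5141, -0.1687, 0.3002]
ee_rot: [-180.0, -0.0, 98.0]
wrist_force: [-0.2, 0.4, -0.4]
finger_gap: 0.109
gripper_force: 40.0
```

```bash
cat >> h.py <<'E'
def tip():
    state(); o=get_obs(); R=Rot.from_euler("xyz",o["ee_rot"],degrees=True).as_matrix()
    t=np.array(o["tcp_pos"])+R@[-.0027,.0006,.2245]; print("err tool mm",(R.T@(np.array([.5146,-.1715,.078])-t)*1000).round(2))
E
python3 -c "
from h import *
tip()"
```

```text
{'time': 7.8333, 'q': [-21.767, -3.6112, 89.9949, -0.0003, 93.617, -29.7942], 'tcp_pos': [0.5141, -0.1687, 0.3002], 'ee_rot': [-179.9992, -0.0001, 98.0272], 'wrist_force': [-0.1712, 0.365, -0.4141], 'moment': [-0.0421, 0.0648, -0.0188], 'finger_gap': 0.1088, 'gripper_force': 39.9998}
err tool mm [-0.15 -0.53 -2.26]
```

The tip is 2.3 mm below the face with no force, so it is in. I'll continue to about 15 mm down.

Emit:
drive_tool(increments=[[0, -0.3, 1.5, 0, 0, 0, -1], [0, 0, 1.5, 0, 0, 0, -1], [0, 0, 1.5, 0, 0, 0, -1], [0, 0, 1.5, 0, 0, 0, -1], [0, 0, 0, 0, 0, 0, -1], [0, 0, 0, 0, 0, 0, -1]])

```text
time: 8.33
tcp_pos: [0.5138, -0.1687, 0.2941]
ee_rot: [-180.0, -0.0, 98.0]
wrist_force: [0.7, 1.2, -0.7]
finger_gap: 0.112
gripper_force: 40.0
```

```bash
python3 -c "
from h import *
tip()"
```

```text
{'time': 8.3333, 'q': [-21.7828, -3.5411, 90.5568, -0.0001, 93.0006, -29.8118], 'tcp_pos': [0.5138, -0.1687, 0.2941], 'ee_rot': [-179.9857, -0.008, 98.029], 'wrist_force': [0.6562, 1.1661, -0.7123], 'moment': [0.0058, 0.0656, -0.0153], 'finger_gap': 0.1121, 'gripper_force': 39.9997}
err tool mm [-0.2  -0.15 -8.45]
```

The full bit is in (8.5 mm) with only about 1 N of force. On down to the pins.

Emit:
drive_tool(increments=[[0, 0, 1.5, 0, 0, 0, -1], [0, 0, 1.5, 0, 0, 0, -1], [0, 0, 1.5, 0, 0, 0, -1], [0, 0, 1, 0, 0, 0, -1], [0, 0, 1, 0, 0, 0, -1], [0, 0, 0.5, 0, 0, 0, -1], [0, 0, 0, 0, 0, 0, -1], [0, 0, 0, 0, 0, 0, -1]])

```text
time: 9.0
tcp_pos: [0.5138, -0.1687, 0.2872]
ee_rot: [180.0, -0.0, 98.0]
wrist_force: [0.1, -0.3, -1.8]
finger_gap: 0.112
gripper_force: 40.0
```

Emit:
drive_tool(increments=[[0, 0, 0.5, 0, 0, 0, -1], [0, 0, 0.5, 0, 0, 0, -1], [0, 0, 0.5, 0, 0, 0, -1], [0, 0, 0.5, 0, 0, 0, -1], [0, 0, 0, 0, 0, 0, -1], [0, 0, 0, 0, 0, 0, -1]])

```text
time: 9.5
tcp_pos: [0.5138, -0.1687, 0.2852]
ee_rot: [-180.0, -0.0, 98.0]
wrist_force: [0.1, -0.3, -1.5]
finger_gap: 0.116
gripper_force: 40.0
```

```bash
python3 -c "
from h import *
tip()"
```

```text
{'time': 9.5, 'q': [-21.7837, -3.3674, 91.2933, -0.0029, 92.0793, -29.81], 'tcp_pos': [0.5138, -0.1687, 0.2852], 'ee_rot': [-179.994, -0.0001, 98.0261], 'wrist_force': [0.0878, -0.2544, -1.5182], 'moment': [-0.0513, 0.0482, 0.0103], 'finger_gap': 0.1162, 'gripper_force': 39.9998}
err tool mm [ -0.15  -0.18 -17.31]
```

Emit:
drive_tool(increments=[[0, 0, 0.5, 0, 0, 0, -1], [0, 0, 0.5, 0, 0, 0, -1], [0, 0, 0, 0, 0, 0, -1]])

```text
time: 9.75
tcp_pos: [0.5138, -0.1687, 0.2841]
ee_rot: [-180.0, -0.0, 98.0]
wrist_force: [-0.2, 0.4, -0.8]
finger_gap: 0.112
gripper_force: 40.0
```

Emit:
drive_tool(increments=[[0, 0, 0.5, 0, 0, 0, -1], [0, 0, 0.5, 0, 0, 0, -1], [0, 0, 0, 0, 0, 0, -1]])

```text
time: 10.0
tcp_pos: [0.5138, -0.1687, 0.2831]
ee_rot: [-180.0, -0.0, 98.0]
wrist_force: [0.2, 0.3, -0.5]
finger_gap: 0.111
gripper_force: 40.0
```

Emit:
drive_tool(increments=[[0, 0, 0.5, 0, 0, 0, -1], [0, 0, 0.5, 0, 0, 0, -1], [0, 0, 0, 0, 0, 0, -1]])

```text
time: 10.25
tcp_pos: [0.5138, -0.1687, 0.2821]
ee_rot: [-180.0, -0.0, 98.0]
wrist_force: [-0.5, -0.2, 0.3]
finger_gap: 0.118
gripper_force: 40.0
```

Emit:
drive_tool(increments=[[0, 0, 0.5, 0, 0, 0, -1], [0, 0, 0.5, 0, 0, 0, -1], [0, 0, 0, 0, 0, 0, -1]])

```text
time: 10.5
tcp_pos: [0.5138, -0.1687, 0.2811]
ee_rot: [-180.0, 0.0, 98.0]
wrist_force: [0.1, 0.2, -1.1]
finger_gap: 0.107
gripper_force: 40.0
```

Emit:
drive_tool(increments=[[0, 0, 0.5, 0, 0, 0, -1], [0, 0, 0.5, 0, 0, 0, -1], [0, 0, 0, 0, 0, 0, -1]])

```text
time: 10.75
tcp_pos: [0.5138, -0.1687, 0.2802]
ee_rot: [-180.0, 0.0, 98.0]
wrist_force: [-0.0, -0.6, -0.9]
finger_gap: 0.113
gripper_force: 40.0
```

Emit:
drive_tool(increments=[[0, 0, 0.5, 0, 0, 0, -1], [0, 0, 0.5, 0, 0, 0, -1], [0, 0, 0.5, 0, 0, 0, -1], [0, 0, 0, 0, 0, 0, -1]])

```text
time: 11.08
tcp_pos: [0.5138, -0.1687, 0.2787]
ee_rot: [-180.0, 0.0, 98.0]
wrist_force: [-0.9, -0.2, 0.0]
finger_gap: 0.112
gripper_force: 40.0
```

Emit:
drive_tool(increments=[[0, 0, 0.5, 0, 0, 0, -1], [0, 0, 0.5, 0, 0, 0, -1], [0, 0, 0.5, 0, 0, 0, -1], [0, 0, 0, 0, 0, 0, -1]])

```text
time: 11.42
tcp_pos: [0.5138, -0.1687, 0.2771]
ee_rot: [-180.0, -0.0, 98.0]
wrist_force: [0.1, 0.1, 0.6]
finger_gap: 0.112
gripper_force: 40.0
```

Emit:
drive_tool(increments=[[0, 0, 0.5, 0, 0, 0, -1], [0, 0, 0.5, 0, 0, 0, -1], [0, 0, 0.5, 0, 0, 0, -1], [0, 0, 0, 0, 0, 0, -1]])

```text
time: 11.75
tcp_pos: [0.5138, -0.1687, 0.2755]
ee_rot: [-180.0, -0.0, 98.0]
wrist_force: [0.3, 0.2, -0.7]
finger_gap: 0.11
gripper_force: 40.0
```

Emit:
drive_tool(increments=[[0, 0, 0.5, 0, 0, 0, -1], [0, 0, 0.5, 0, 0, 0, -1], [0, 0, 0.5, 0, 0, 0, -1], [0, 0, 0, 0, 0, 0, -1]])

```text
time: 12.08
tcp_pos: [0.5138, -0.1687, 0.274]
ee_rot: [-180.0, -0.0, 98.0]
wrist_force: [-0.1, 0.0, -1.4]
finger_gap: 0.111
gripper_force: 40.0
```

Emit:
drive_tool(increments=[[0, 0, 0.5, 0, 0, 0, -1], [0, 0, 0.5, 0, 0, 0, -1], [0, 0, 0.5, 0, 0, 0, -1], [0, 0, 0, 0, 0, 0, -1]])

```text
time: 12.42
tcp_pos: [0.5138, -0.1687, 0.2726]
ee_rot: [-180.0, -0.0, 98.0]
wrist_force: [-1.1, -0.2, -0.7]
finger_gap: 0.114
gripper_force: 40.0
```

Run:
```python
from h import *
tip()
im,d=get_image("side"); A=cv2.resize(im[195:285,250:340],None,fx=4.4,fy=4.4,interpolation=2)
o,p,w,d=wrist(); np.savez("w3.npz",im=w,d=d)
B=cv2.resize(w[90:190,180:280+0],None,fx=3.96,fy=3.96,interpolation=2); h=min(len(A),len(B))
B=cv2.resize(w[120:270,175:325],(h,h),interpolation=2)
cv2.imwrite("pics/s3.png",cv2.convertScaleAbs(np.hstack([A[:h],B]),alpha=1.5)[:,:,::-1])
```

```text
{'time': 12.4167, 'q': [-21.7842, -3.0778, 92.3009, -0.0003, 90.7856, -29.8103], 'tcp_pos': [0.5138, -0.1687, 0.2726], 'ee_rot': [-179.9922, -0.0041, 98.0261], 'wrist_force': [-1.1293, -0.1516, -0.6639], 'moment': [-0.0752, 0.0716, 0.0258], 'finger_gap': 0.1137, 'gripper_force': 39.9997}
err tool mm [ -0.17  -0.17 -29.9 ]
```

View pics/s3.png

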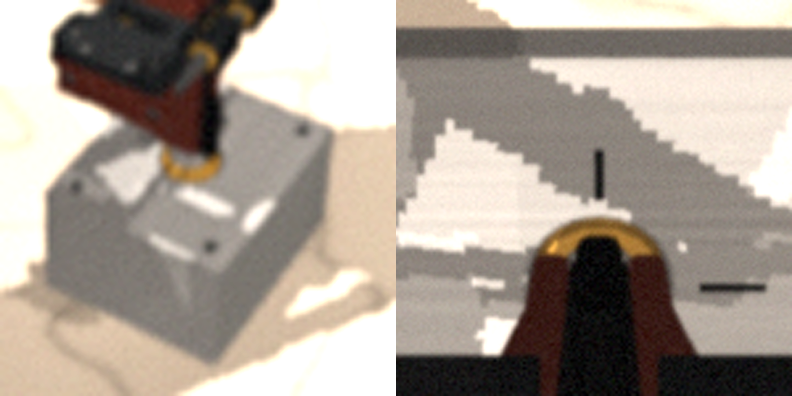

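The key looks in and near home: side view, collar at the brass at (190,165); wrist crop, head centred on the brass at (600,240). I'll check the key hasn't slid in the grip, then press until the collar contacts.

Emit:
drive_tool(increments=[[0, 0, 0.4, 0, 0, 0, -1], [0, 0, 0.4, 0, 0, 0, -1], [0, 0, 0, 0, 0, 0, -1], [0, 0, 0, 0, 0, 0, -1]])

```text
time: 12.85
tcp_pos: [0.5138, -0.1687, 0.2724]
ee_rot: [180.0, 0.0, 98.0]
wrist_force: [-1.7, -0.1, 3.8]
finger_gap: 0.113
gripper_force: 40.0
```

Run:
```python
from h import *
p=camera_params("wrist"); d=np.load("w3.npz")["d"]
T=p["tool_from_camera"]; K=p["mtx"]
v,u=np.indices(d.shape); P=(np.stack([(u-K[0,2])/K[0,0]*d,(v-K[1,2])/K[1,1]*d,d],-1)@T[:3,:3].T+T[:3,3])*1000
print(P[208:262:5,252].round(1).tolist(), "brass z", np.median(P[205:209,240:262,2]))
tip()
```

```text
[[11.1, 0.5, 195.7], [14.7, 0.5, 177.5], [14.8, 0.5, 169.8], [14.5, 0.5, 163.6], [14.4, 0.4, 157.5], [14.7, 0.4, 151.0], [14.2, 0.4, 146.7], [11.7, 0.4, 146.5], [9.3, 0.4, 146.4], [6.8, 0.4, 146.3], [3.5, 0.4, 147.6]] brass z 195.39601613268337
{'time': 12.85, 'q': [-21.7822, -3.0878, 92.326, -0.0021, 90.7343, -29.8102], 'tcp_pos': [0.5138, -0.1687, 0.2724], 'ee_rot': [179.9771, 0.0155, 98.0279], 'wrist_force': [-1.6688, -0.0665, 3.7696], 'moment': [0.0119, 0.3382, -0.046], 'finger_gap': 0.1129, 'gripper_force': 40.0005}
err tool mm [ -0.11  -0.3  -30.05]
```

Home: contact force appears at 30.0 mm, and the head is still at 146.5 in the grip, so it has not slipped. The pins let it pass near rest. Now the clockwise turn about the key's axis (2.7 mm off the tool's).

Emit:
drive_tool(increments=[[0, 0, 0.4, 0, 0, 0, -1], [0, 0.24, 0, 0, 0, 5, -1], [0, 0.24, 0, 0, 0, 5, -1], [0, 0.24, 0, 0, 0, 5, -1], [0, 0.24, 0, 0, 0, 5, -1], [0, 0.24, 0, 0, 0, 5, -1], [0, 0.24, 0, 0, 0, 5, -1], [0, 0, 0, 0, 0, 0, -1]], force=50)

```text
time: 13.52
tcp_pos: [0.5155, -0.169, 0.2724]
ee_rot: [179.9, 0.0, 67.8]
wrist_force: [-0.4, -0.1, 5.9]
finger_gap: 0.111
gripper_force: 50.0
```

```bash
python3 -c "
from h import *
tip()"
```

```text
{'time': 13.5167, 'q': [-21.7411, -2.8675, 92.1151, -0.0051, 90.6491, 0.4092], 'tcp_pos': [0.5155, -0.169, 0.2724], 'ee_rot': [179.8967, 0.0043, 67.8496], 'wrist_force': [-0.4128, -0.1384, 5.8587], 'moment': [-0.0583, 0.2584, -0.0124], 'finger_gap': 0.1105, 'gripper_force': 50.0024}
err tool mm [  0.04  -0.8  -30.07]
```

Emit:
drive_tool(increments=[[0, 0.24, 0, 0, 0, 5, -1], [0, 0.24, 0, 0, 0, 5, -1], [0, 0.24, 0, 0, 0, 5, -1], [0, 0.24, 0, 0, 0, 5, -1], [0, 0.24, 0, 0, 0, 5, -1], [0, 0.24, 0, 0, 0, 5, -1], [0, 0.24, 0, 0, 0, 5, -1], [0, 0.24, 0, 0, 0, 5, -1], [0, 0.24, 0, 0, 0, 5, -1], [0, 0.24, 0, 0, 0, 5, -1], [0, 0.24, 0, 0, 0, 5, -1], [0, 0, 0, 0, 0, 0, -1]])

```text
time: 14.52
tcp_pos: [0.5171, -0.1709, 0.2724]
ee_rot: [179.9, -0.1, 12.9]
wrist_force: [-0.7, -0.2, 4.9]
finger_gap: 0.11
gripper_force: 50.0
```

```bash
python3 -c "
from h import *
tip()"
```

```text
{'time': 14.5167, 'q': [-21.8574, -2.5243, 91.7839, -0.0182, 90.6458, 55.2016], 'tcp_pos': [0.5171, -0.1709, 0.2724], 'ee_rot': [179.931, -0.0672, 12.9408], 'wrist_force': [-0.6699, -0.1653, 4.9061], 'moment': [-0.0095, 0.3607, 0.1067], 'finger_gap': 0.1101, 'gripper_force': 50.0026}
err tool mm [ -0.14  -0.78 -30.08]
```

Emit:
drive_tool(increments=[[0, 0.14, 0, 0, 0, 3, -1], [0, 0.14, 0, 0, 0, 3, -1], [0, 0.14, 0, 0, 0, 3, -1], [0, 0, 0, 0, 0, 0, -1], [0, 0, 0, 0, 0, 0, -1]])

```text
time: 14.93
tcp_pos: [0.5172, -0.1714, 0.2724]
ee_rot: [179.9, -0.1, 4.2]
wrist_force: [-0.8, -0.4, 4.3]
finger_gap: 0.109
gripper_force: 50.0
```

```bash
python3 -c "
from h import *
tip()"
```

```text
{'time': 14.9333, 'q': [-21.9017, -2.4924, 91.7554, -0.0262, 90.6398, 63.9091], 'tcp_pos': [0.5172, -0.1714, 0.2724], 'ee_rot': [179.9337, -0.0759, 4.189], 'wrist_force': [-0.8199, -0.4404, 4.3348], 'moment': [-0.0941, 0.3949, 0.0647], 'finger_gap': 0.1092, 'gripper_force': 50.0019}
err tool mm [ -0.15  -0.88 -30.11]
```

Emit:
drive_tool(increments=[[0, 0.14, 0, 0, 0, 3, -1], [0, 0, 0, 0, 0, 0, -1], [0, 0, 0, 0, 0, 0, -1]])

```text
time: 15.18
tcp_pos: [0.5172, -0.1715, 0.2724]
ee_rot: [179.9, -0.1, 1.2]
wrist_force: [-0.4, -0.7, 4.5]
finger_gap: 0.113
gripper_force: 50.0
```

```bash
python3 -c "
from h import *
tip()"
```

```text
{'time': 15.1833, 'q': [-21.9119, -2.4866, 91.745, -0.0278, 90.6396, 66.8941], 'tcp_pos': [0.5172, -0.1715, 0.2724], 'ee_rot': [179.9344, -0.0829, 1.1937], 'wrist_force': [-0.4267, -0.6853, 4.5454], 'moment': [-0.1356, 0.3501, 0.0798], 'finger_gap': 0.1129, 'gripper_force': 50.0019}
err tool mm [ -0.19  -0.86 -30.06]
```

Emit:
drive_tool(increments=[[0, 0.14, 0, 0, 0, 3, -1], [0, 0, 0, 0, 0, 0, -1], [0, 0, 0, 0, 0, 0, -1]])

```text
time: 15.43
tcp_pos: [0.5172, -0.1716, 0.2724]
ee_rot: [179.9, -0.1, -1.8]
wrist_force: [-0.0, -0.0, 5.1]
finger_gap: 0.112
gripper_force: 50.0
```

```bash
python3 -c "
from h import *
tip()"
```

```text
{'time': 15.4333, 'q': [-21.9265, -2.4794, 91.738, -0.0319, 90.6411, 69.878], 'tcp_pos': [0.5172, -0.1716, 0.2724], 'ee_rot': [179.9355, -0.0832, -1.8048], 'wrist_force': [-0.0403, -0.0008, 5.1295], 'moment': [-0.1311, 0.3342, 0.1092], 'finger_gap': 0.1121, 'gripper_force': 50.0023}
err tool mm [ -0.19  -0.88 -30.06]
```

Emit:
drive_tool(increments=[[0, 0.14, 0, 0, 0, 3, -1], [0, 0, 0, 0, 0, 0, -1], [0, 0, 0, 0, 0, 0, -1]])

```text
time: 15.68
tcp_pos: [0.5171, -0.1718, 0.2724]
ee_rot: [179.9, -0.1, -4.8]
wrist_force: [-1.7, -0.5, 5.2]
finger_gap: 0.108
gripper_force: 50.0
```

```bash
python3 -c "
from h import *
tip()"
```

```text
{'time': 15.6833, 'q': [-21.9371, -2.4721, 91.7364, -0.0397, 90.6538, 72.8437], 'tcp_pos': [0.5171, -0.1718, 0.2724], 'ee_rot': [179.9379, -0.0666, -4.7813], 'wrist_force': [-1.7251, -0.4794, 5.2201], 'moment': [-0.1484, 0.4792, 0.316], 'finger_gap': 0.108, 'gripper_force': 50.0146}
err tool mm [ -0.08  -0.85 -30.11]
```

The moment jumped to 0.32 N m at about 103° of tool turn, so it is at the stop (90° plus play). I'll check the key hasn't turned in the pads and that the force is steady.

Emit:
drive_tool(increments=[[0, 0, 0, 0, 0, 0, -1], [0, 0, 0, 0, 0, 0, -1], [0, 0, 0, 0, 0, 0, -1], [0, 0, 0, 0, 0, 0, -1], [0, 0, 0, 0, 0, 0, -1], [0, 0, 0, 0, 0, 0, -1]])

```text
time: 16.18
tcp_pos: [0.5171, -0.1718, 0.2724]
ee_rot: [179.9, -0.1, -4.8]
wrist_force: [-1.8, -0.2, 6.5]
finger_gap: 0.116
gripper_force: 50.0
```

Run:
```python
from h import *
tip(); o,p,im,d=wrist()
T=p["tool_from_camera"]; K=p["mtx"]
v,u=np.indices(d.shape); P=(np.stack([(u-K[0,2])/K[0,0]*d,(v-K[1,2])/K[1,1]*d,d],-1)@T[:3,:3].T+T[:3,3])*1000
print(P[212:262:7,252].round(1).tolist())
hs=cv2.cvtColor(im,cv2.COLOR_RGB2HSV)
for r in (230,236):
    c=np.arange(242,262); print("face x vs y slope deg",np.degrees(np.arctan(np.polyfit(P[r,c,1],P[r,c,0],1)[0])).round(1))
C=im[150:270,180:325]; cv2.imwrite("pics/w4.png",cv2.convertScaleAbs(cv2.resize(C,None,fx=4,fy=4,interpolation=2),alpha=1.6)[:,:,::-1])
```

```text
{'time': 16.1833, 'q': [-21.9402, -2.4729, 91.7345, -0.0388, 90.6532, 72.8319], 'tcp_pos': [0.5171, -0.1718, 0.2724], 'ee_rot': [179.9378, -0.07, -4.7725], 'wrist_force': [-1.7918, -0.1652, 6.4938], 'moment': [-0.1524, 0.4823, 0.3103], 'finger_gap': 0.1161, 'gripper_force': 50.0143}
err tool mm [ -0.1   -0.88 -30.09]
[[15.4, 0.5, 178.4], [14.9, 0.5, 169.1], [15.0, 0.5, 159.6], [15.2, 0.5, 151.0], [13.7, 0.5, 146.7], [10.3, 0.5, 146.4], [6.6, 0.5, 146.6], [3.4, 0.5, 145.9]]
face x vs y slope deg -2.1
face x vs y slope deg -0.3
```

View pics/w4.png

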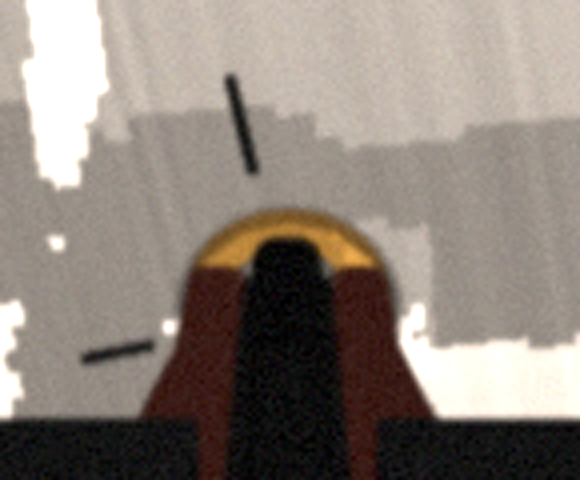

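The wrist view shows the head (290,245) still square between the pads and seated on the brass, turned past the quarter-turn mark at (240,125) by the play. Force and moment are steady, so I'll hand in.

```bash
python3 -c "
from cell import *
print(hand_in())"
```

```text
the job is handed in; nothing more can be done
None
```

The square-headed key is fully home in the cylinder, turned clockwise to its stop and still held by the gripper, and the job was handed in at about 16 s. It didn't catch on the pins, so no wiggling was needed.

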